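Put the letter-writing set away in its fitted caddy

ROBOT

A 7-joint arm with a two-finger parallel gripper is mounted at the origin on the work surface; the furniture and walls round the work are solid. World frame = base frame: x ahead of the robot, y to its left, z up, the work surface at z = 0. Lengths are in m, angles in rad, forces in N, time in s.
With the tool pointing down it reaches from about 0.4 to 0.9 m from the base axis. Payload 5.5 kg.
Tool frame: the origin (TCP) lies between the finger pads; the fingertips stand 22 mm ahead of it and the grasp point (between the pads) lies 3 mm ahead of it; z points along the fingers, y is the line along which they close (so a half turn about z gives the same grasp; the last joint's range is limited). The gripper opens to 92 mm and grips with 3 to 60 N. Pads are 19 mm wide; open, the fingers measure 130 mm over their backs; the gripper's body (75 mm by 190 mm) begins 47 mm behind the grasp point.
Start: joints at [-0.913, 0.501, -0.427, 1.55, 0.221, 1.138, -0.21], TCP at [0.25, 0.6, 0.249] pointing down, gripper open.
Joint ranges: [-2.88, 2.88], [-0.31, 2.03], [-1.54, 1.56], [0.2, 2.42], [-1.41, 4.55], [0.19, 2.02], [-2.57, 2.57]. Speed limits (rad/s): [2.57, 2.57, 3.14, 3.14, 3.14, 3.14, 3.14].

INTERFACE

Orientations are given as a unit quaternion [x, y, z, w].
In Python, from rig import env gives the robot as it stands.
- The arm moves only by the tool servo_tool, never from a script. Its argument "rows" is a list of rows, each an object with "grip": the closure, from 0 (fully open) to 1 (shut); "linear": the shift along the world's x, y, z in units of 50 mm (1.0 is 50 mm), a list of three; "rot": the turn, a rotation vector about the world's x, y, z in units of 6 degrees (1.0 is 6 degrees), a list of three. In form: [{"grip": grip, "linear": [dx, dy, dz], "rot": [rx, ry, rz]}, ...]. A call has 1 to 20 rows; each row shifts and turns the commanded pose from where the row before left it; what a row does not reach is not made up. A row lasts 1/8 s, in which the tool goes at most 62.5 mm and 10.7 degrees, less where a joint would pass 70% of its speed; a pose out of reach is approached as far as the arm can. A call is refused whole if a number of a shift passes 1 or a number of a turn 1, either way. A call with a gripper value outside its range is refused whole. The fingers move at their own pace and stop on an object; the grip force is fixed at half the most. Time passes only in rows, so rows that do not move let the fingers close. It gives the time, the measured TCP pose, the force, the opening and the grip force at its end, in the units of the state.
- env.read_state(): the state, without advancing time (a new reading comes with each control period).
- env.snapshot(name): name is "scene" or "top" or "wrist"; returns (picture, depth): 420x560x3 uint8, red, green, blue; 420x560 float32, m along the optical axis (not along the pixel's ray), 0 where there is no reading.
- env.camera_params(name): a dict with "K" (3x3 intrinsics, pixels), "rvec" (rotation vector, rad) and "tvec" (3), from world to camera coordinates, as OpenCV has them. Camera axes: x right, y down, z forward; pixel columns grow to the right and rows downward; lengths in m; the calibration is good to about 2 mm. A picture is of the moment at which its call begins: read the wrist's pose just before it. camera_params takes no time and is no camera call; for the wrist camera it gives the pose at the moment of the call.
- env.job_done(): hands the job in; it is judged then, once.
The state is a dict: "t": time; "q": joint angles; "joint_velocities": joint speeds; "joint_efforts": joint torques, N m; "tool_pos": TCP position; "tcp_rot": TCP orientation; "contact_force": force on the tool from outside, world axes, zero at the start; "moment": the same for the moment, N m; "finger_gap": opening from 0.0 (shut) to 1.0 (fully open); "grasp_force": force on a finger pad.
Only numpy, scipy, OpenCV 4.12 (cv2) and the standard library are available. Lean on these libraries where they do the work, as an engineer would, in place of code of your own. Each camera call takes 0.05 s, during which the arm holds its last target. There are 200 camera calls.

TASK

Put the letter-writing set back in its wooden caddy, each piece in the recess cut for it: the fountain pen lying in the long groove, the stick of sealing wax lying in the short groove, the ink bottle standing in the square well and the wax seal standing in the round well. Keep the ink bottle upright all the while, and leave the look-alikes, the steel ball pen and the rubber stamp, where they are.

Things in the scene. Friction and masses are not known exactly. Their poses are not given: they have to be found in the camera images.
- ink_bottle: square bottle of clear glass with a dark-blue label and a round black screw cap, upright; 46x46 mm glass to 44 mm above its foot, then the cap, 32 mm across, up to 60 mm; 0.17 kg. Origin: centre of its underside; z up, x and y square to the glass faces
- wax_seal: wax seal with a dark turned wooden handle on a round brass foot, standing; round, at most 26 mm across (the handle is widest, about 26 mm, near 60 mm up), 83 mm tall, 0.11 kg. Origin: centre of its underside; z up
- fountain_pen: dark-blue lacquered fountain pen with gilt bands, lying flat on the thin leather desk pad (5 mm); 13 mm wide, 138 mm long, 13 mm thick (16 with the clip). Origin: middle of its underside; y along the pen, z up
- wax_stick: plain red stick of sealing wax, lying flat on the thin leather desk pad (5 mm); 10 mm square, 98 mm long. Origin: middle of its underside; y along the stick, z up
- ball_pen: look-alike that stays: slim steel ball pen, lying flat on the thin leather desk pad (5 mm); 11 mm wide, 135 mm long, 10 mm thick (14 with the clip). Origin: middle of its underside; y along the pen
- rubber_stamp: look-alike that stays: rubber stamp with a dark turned handle like the seal's but on a pale rectangular wooden block, standing; block 28 (x) by 38 (y) by 18 mm, 63 mm tall in all. Origin: centre of its underside; z up
- square_well: fixed wooden block in the caddy (184x256 mm, 12 mm lip, may be turned; its four blocks change places). Block 84x84x18 mm with a square, felt-floored well in its middle, 60x60 mm, 10 mm deep, sides along x and y. Origin: centre of the block's underside, 4 mm above the desk; well floor at z = 8 mm, block top at z = 18 mm
- round_well: fixed wooden block in the caddy, 84x84x18 mm, with a round, felt-floored well in its middle, 42 mm across, 10 mm deep. Origin: centre of the block's underside, 4 mm above the desk; floor at z = 8 mm, top at z = 18 mm
- long_groove: fixed wooden block in the caddy, 77 (x) by 170 (y) by 18 mm, with the longer groove: 28 mm wide (x), 156 mm long (y), 10 mm deep. The middle 46 mm of its length is cut away across the whole block down to the groove's floor, for fingers on both sides. Origin: centre of the underside, 4 mm above the desk; y along the groove, floor at z = 8 mm, top at 18 mm
- short_groove: fixed wooden block in the caddy, 77 (x) by 170 (y) by 18 mm, with the shorter groove: 26 mm wide (x), 118 mm long (y), 10 mm deep; middle 46 mm cut away across the block in the same way, for fingers. Origin: centre of the underside, 4 mm above the desk; y along the groove, floor at z = 8 mm, top at 18 mm
There are look-alikes about, which are no part of the job. What is shaped like the fountain_pen but yellow is not meant.

How it is judged:
By the outcome, as a careful person would: the job done as asked, in the order asked, and still so for the second after the job is handed in, with the robot touching nothing.
It also fails if it takes over 115 s, if anything falls off the work surface, if the arm or the gripper's body presses on something with over 40 N, if the wrist force passes 120 N, or if a joint passes its speed limit or range.

## Working session

There is one attempt and no reset: what is moved stays moved. The work goes in short steps, Python scripts to look and compute and a tool call to move; the robot and the scene stay as the last step left them, time stands still between calls to the robot, and variables do not carry over. Pictures are saved under pics/ and viewed, at most 17 in all, crops included, and the job is handed in when it is done.

Besides the shell and the picture viewer there is one more tool, called after "Request:" by a JSON object that holds its "op" and its "data". servo_tool: Moves the arm, as the interface text tells. Its arguments: {"type":"object","properties":{"rows":{"type":"array"}},"required":["rows"]}

```bash
ls; mkdir -p pics; cat > h.py <<'E'
import numpy as np, cv2
from rig import env
def cam(n):
    p=env.camera_params(n); R=cv2.Rodrigues(np.array(p["rvec"],float))[0]; return np.array(p["K"],float),R,np.array(p["tvec"],float).ravel()
def ray(c,u,v):
    K,R,t=c; d=R.T@np.linalg.solve(K,[u,v,1.]); return -R.T@t,d
def onz(c,u,v,z):
    o,d=ray(c,u,v); return o+d*(z-o[2])/d[2]
def dep(c,u,v,d):
    o,r=ray(c,u,v); return o+r*d
def cloud(c,D):
    K,R,t=c; v,u=np.mgrid[:D.shape[0],:D.shape[1]]
    P=np.stack([(u-K[0,2])/K[0,0]*D,(v-K[1,2])/K[1,1]*D,D],-1)
    return (P-t)@R
def proj(c,P):
    K,R,t=c; q=K@(R@np.array(P)+t); return q[:2]/q[2]
E
python3 - <<'E'
from h import *
for n in ("scene","top","wrist"):
    im,d=env.snapshot(n); cv2.imwrite(f"pics/{n}0.png",im[...,::-1]); np.savez(f"pics/{n}0.npz",im=im,d=d,K=cam(n)[0],R=cam(n)[1],t=cam(n)[2])
    c=cam(n); print(n,(-c[1].T@c[2]).round(3),c[1][2].round(2),c[0][0,0])
print(env.read_state())
E
```

```text
pics
scene [-0.242  0.426  0.647] [ 0.71 -0.4  -0.58] 426.9362522744208
top [ 0.359 -0.003  1.251] [ 0.12 -0.01 -0.99] 450.52391590561393
wrist [0.188 0.625 0.384] [ 0.23 -0.1  -0.97] 309.1696699804127
{'t': 0.15, 'q': array([-0.91282191,  0.50166271, -0.42682036,  1.55121233,  0.22081514,
        1.13829629, -0.21026848]), 'joint_velocities': array([-0.00111892, -0.00338503, -0.00189219, -0.00313351, -0.00108337,
       -0.00178802,  0.00075598]), 'joint_efforts': array([-6.44981643e-03, -5.67101455e+01, -5.82486212e+00, -2.79461288e+01,
       -6.86171651e-02,  2.64597981e-02,  9.42684846e-05]), 'tool_pos': array([0.24983182, 0.59951624, 0.24789587]), 'tcp_rot': array([ 1.96073086e-01,  9.80588987e-01, -7.44137678e-04, -1.72177802e-04]), 'contact_force': array([ 0.14836294,  0.04189188, -0.71107294]), 'moment': array([0.02252993, 0.02597407, 0.02162293]), 'grasp_force': 0.0, 'finger_gap': 0.9978933444623422}
```

View pics/scene0.png

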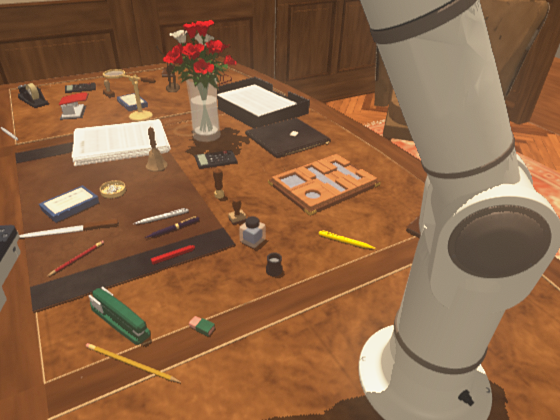

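View pics/top0.png

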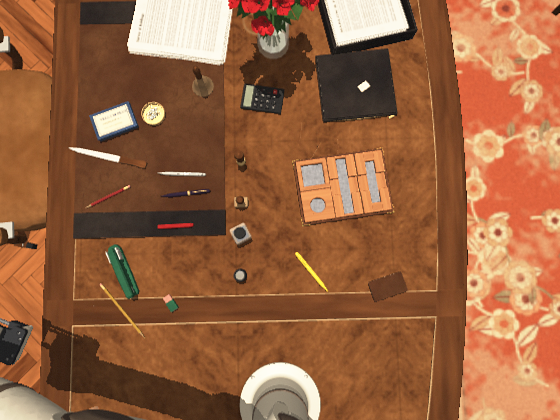

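The top view shows these candidates:
- **Fountain pen:** dark-blue (186,194). Not the steel ball pen (182,174), the yellow pen (311,271) or the red pencil (107,196).
- **Wax stick:** (175,226).
- **Ink bottle:** (240,233). Not the black pot (240,275).
- **Seal or stamp:** (240,160) or (241,203), to be settled by a close crop.
- **Caddy:** square well (313,174), round well (318,206), grooves at (344,185) and (373,182).

```bash
cat > m1.py <<'E'
from h import *
s=cv2.imread("pics/scene0.png"); t=cv2.imread("pics/top0.png")
a=cv2.resize(s[140:290,130:300],(510,450),interpolation=cv2.INTER_CUBIC)
b=cv2.resize(t[140:260,150:400],(750,360),interpolation=cv2.INTER_CUBIC)
cv2.imwrite("pics/cropA.png",a); cv2.imwrite("pics/cropB.png",b)
z=np.load("pics/top0.npz"); c=(z["K"],z["R"],z["t"]); P=cloud(c,z["d"])
for n,(u,v) in dict(fp=(186,194),bp=(182,174),wax=(175,226),bottle=(240,233),s160=(240,160),s203=(241,203),sq=(313,174),rd=(318,206),lg=(344,185),sg=(373,182),desk=(260,220),pad=(190,210)).items():
    w=P[v-3:v+4,u-3:u+4].reshape(-1,3); print(n,P[v,u].round(3),'zmax',w[w[:,2].argmax()].round(3), z["d"][v,u])
E
python3 m1.py
```

```text
fp [0.563 0.245 0.017] zmax [ 0.359 -0.003  1.251] 1.2477654
bp [0.62  0.256 0.018] zmax [0.622 0.263 0.024] 1.2535442
wax [0.475 0.276 0.014] zmax [0.477 0.269 0.021] 1.2397914
bottle [0.448 0.093 0.066] zmax [0.45  0.093 0.069] 1.1856995
s160 [0.648 0.092 0.049] zmax [0.646 0.097 0.083] 1.227349
s203 [0.53  0.091 0.048] zmax [ 0.359 -0.003  1.251] 1.2140806
sq [ 0.613 -0.109  0.012] zmax [ 0.611 -0.114  0.018] 1.2611617
rd [ 0.522 -0.12   0.012] zmax [ 0.515 -0.119  0.026] 1.2500372
lg [ 0.579 -0.194  0.016] zmax [ 0.573 -0.185  0.019] 1.2537144
sg [ 0.585 -0.275  0.015] zmax [ 0.587 -0.277  0.021] 1.2555801
desk [0.488 0.042 0.004] zmax [0.493 0.044 0.007] 1.2526201
pad [0.52  0.236 0.006] zmax [0.516 0.226 0.012] 1.253339
```

View pics/cropA.png

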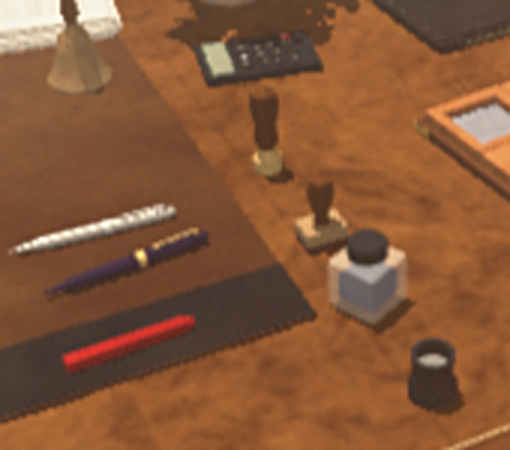

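View pics/cropB.png

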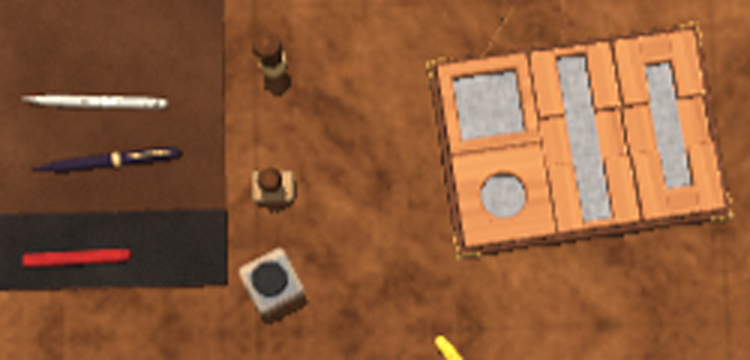

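The crops settle it: the seal, with its round brass foot, is at top pixel (240,160). The stamp, on a pale block, is at (241,203). The dark-blue pen is at (186,194), the steel pen is above it, and the black pot at (240,275) is not the bottle. Next I measure.

```bash
cat > m2.py <<'E'
from h import *
z=np.load("pics/top0.npz"); c=(z["K"],z["R"],z["t"]); im=z["im"]; P=cloud(c,z["d"])
hsv=cv2.cvtColor(im,cv2.COLOR_RGB2HSV); H,S,V=[hsv[...,i].astype(int) for i in range(3)]
def blobs(m,box,zc,name,amin=25):
    x0,y0,x1,y1=box; k=np.zeros(m.shape,np.uint8); k[y0:y1,x0:x1]=m[y0:y1,x0:x1]
    for cn in cv2.findContours(k,cv2.RETR_EXTERNAL,cv2.CHAIN_APPROX_NONE)[0]:
        if cv2.contourArea(cn)<amin: continue
        w=np.array([onz(c,*p,zc)[:2] for p in cn[:,0]],np.float32)
        (cx,cy),(a,b),_=r=cv2.minAreaRect(w); bx=cv2.boxPoints(r); e=[bx[1]-bx[0],bx[2]-bx[1]]; e=max(e,key=np.linalg.norm)
        print(name,round(cx,4),round(cy,4),'size mm',round(a*1e3,1),round(b*1e3,1),'long ax deg',round(np.degrees(np.arctan2(e[1],e[0]))%180,1),'cpx',cn[:,0].mean(0).round(1))
blobs((S<60)&(V>110),(295,150,395,225),.017,'felt')
wood=((H<16)&(S>110)&(V>150))
k=cv2.morphologyEx((wood|((S<60)&(V>110))).astype(np.uint8),cv2.MORPH_CLOSE,np.ones((5,5)));k=cv2.morphologyEx(k,cv2.MORPH_OPEN,np.ones((7,7)))
blobs(k,(285,140,405,235),.022,'caddy',500)
blobs((H<8)|(H>172)&(S>150)&(V>110),(150,215,205,235),.010,'wax') if 0 else blobs(((H<8)|(H>172))&(S>180)&(V>110),(150,213,205,236),.010,'wax')
padm=np.median(im[185:188,160:200].reshape(-1,3),0); print('pad',padm)
d=np.linalg.norm(im.astype(int)-padm,axis=-1); blobs(d>28,(155,184,222,205),.0115,'pen',20)
blobs(((S<110)&(V>110)),(225,215,258,252),.04,'bottle glass'); blobs(V<70,(229,222,252,246),.065,'cap')
E
python3 m2.py
python3 - <<'E'
import cv2
a=cv2.imread('pics/top0.png')[140:260,150:265]; print(a[54,20:60:4].tolist())
E
```

```text
felt 0.5241 -0.1183 size mm 36.0 33.5 long ax deg 88.6 cpx [317.3 204.8]
felt 0.6102 -0.107 size mm 56.8 58.0 long ax deg 96.9 cpx [312.3 174.7]
felt 0.5871 -0.2716 size mm 115.1 23.3 long ax deg 7.3 cpx [371.9 181.3]
felt 0.5773 -0.1933 size mm 153.5 25.3 long ax deg 6.9 cpx [344.  185.7]
caddy 0.5735 -0.1967 size mm 334.1 263.8 long ax deg 88.7 cpx [337.3 182.3]
wax 0.4775 0.2764 size mm 11.5 94.0 long ax deg 91.7 cpx [174.8 225.4]
pad [99. 59. 38.]
pen 0.5665 0.2472 size mm 17.1 136.8 long ax deg 93.5 cpx [185.8 193.2]
bottle glass 0.45 0.0949 size mm 46.0 45.6 long ax deg 25.4 cpx [240. 233.]
cap 0.4488 0.0936 size mm 28.1 26.0 long ax deg 43.9 cpx [239.7 232.7]
[[61, 41, 55], [61, 42, 57], [58, 41, 56], [57, 37, 52], [47, 27, 38], [45, 57, 74], [29, 24, 36], [20, 27, 42], [31, 47, 81], [30, 48, 84]]
```

Request:
{"op": "servo_tool", "data": {"rows": [{"grip":0,"linear":[0.575,-0.642,-0.09],"rot":[0,0,-0.97]},{"grip":0,"linear":[0.575,-0.642,-0.09],"rot":[0,0,-0.97]},{"grip":0,"linear":[0.575,-0.642,-0.09],"rot":[0,0,-0.97]},{"grip":0,"linear":[0.575,-0.642,-0.09],"rot":[0,0,-0.97]},{"grip":0,"linear":[0.575,-0.642,-0.09],"rot":[0,0,-0.97]},{"grip":0,"linear":[0.575,-0.642,-0.09],"rot":[0,0,-0.97]},{"grip":0,"linear":[0.575,-0.642,-0.09],"rot":[0,0,-0.97]},{"grip":0,"linear":[0.575,-0.642,-0.09],"rot":[0,0,-0.97]},{"grip":0,"linear":[0.575,-0.642,-0.09],"rot":[0,0,-0.97]},{"grip":0,"linear":[0.575,-0.642,-0.09],"rot":[0,0,-0.97]},{"grip":0,"linear":[0.575,-0.642,-0.09],"rot":[0,0,-0.97]},{"grip":0,"linear":[0,0,0],"rot":[0,0,0]},{"grip":0,"linear":[0,0,0],"rot":[0,0,0]}]}}

```text
t: 1.78
tool_pos: [0.5656, 0.2474, 0.1989]
tcp_rot: [0.686, 0.728, -0.0, -0.001]
contact_force: [0.4, 0.2, 0.0]
finger_gap: 1.002
grasp_force: 0.0
```

```bash
cat >> h.py <<'E'
def where():
    s=env.read_state(); from scipy.spatial.transform import Rotation as Ro
    M=Ro.from_quat(s["tcp_rot"]).as_matrix()
    print('t',round(s["t"],2),'tcp',s["tool_pos"].round(4),'yaw y',round(np.degrees(np.arctan2(M[1,1],M[0,1])),1),'zax',M[:,2].round(3),'gap mm',round(92*s["finger_gap"],1),'gf',round(float(s["grasp_force"]),1),'F',np.round(s["contact_force"],1),'q',s["q"].round(2)); return s
def snap(n,tag):
    c=cam(n); im,d=env.snapshot(n); cv2.imwrite(f"pics/{tag}.png",im[...,::-1]); np.savez(f"pics/{tag}.npz",im=im,d=d,K=c[0],R=c[1],t=c[2]); return c,im,d
E
python3 - <<'E'
from h import *
where(); c,im,d=snap("wrist","w1")
E
```

```text
t 1.77 tcp [0.5656 0.2474 0.1989] yaw y 3.4 zax [-0.001  0.    -1.   ] gap mm 92.2 gf 0.0 F [0.4 0.2 0. ] q [-0.4   0.46 -0.07  1.69  0.04  0.99 -0.43]
```

View pics/w1.png

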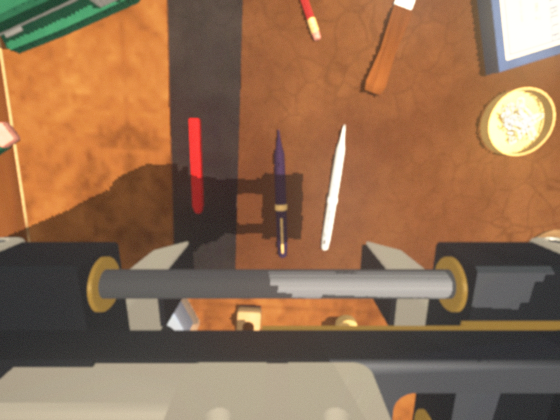

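The wrist view shows the fountain pen from tip (278,130) to end (283,255), the wax stick at (190–203, 118–213) and the steel pen to the right. Next I cross-check the two views.

```bash
cat > m3.py <<'E'
from h import *
def tri(ca,pa,cb,pb):
    Pm=[c[0]@np.c_[c[1],c[2]] for c in (ca,cb)]
    X=cv2.triangulatePoints(*Pm,np.array(pa,float).reshape(2,1),np.array(pb,float).reshape(2,1)); return (X[:3]/X[3]).ravel()
def load(t):
    z=np.load(f"pics/{t}.npz"); return (z["K"],z["R"],z["t"]),z["im"],z["d"]
def masks(im,thr):
    hsv=cv2.cvtColor(im,cv2.COLOR_RGB2HSV).astype(int); H,S,V=hsv[...,0],hsv[...,1],hsv[...,2]
    r,g,b=[im[...,i].astype(int) for i in range(3)]
    return ((H<8)|(H>172))&(S>180)&(V>110), (b>r-2)&(S>40)|((r>110)&(g>90)&(b<120)&(g>b+15))
def big(m,box):
    x0,y0,x1,y1=box; k=np.zeros(m.shape,np.uint8); k[y0:y1,x0:x1]=m[y0:y1,x0:x1]
    k=cv2.morphologyEx(k,cv2.MORPH_CLOSE,np.ones((5,5)))
    return max(cv2.findContours(k,cv2.RETR_EXTERNAL,cv2.CHAIN_APPROX_NONE)[0],key=len)[:,0]
R={}
for tag,bw,bp in (("top0",(150,213,205,236),(155,184,222,203)),("w1",(180,110,215,220),(262,120,300,262))):
    c,im,d=load(tag); mr,mb=masks(im,0); P=cloud(c,d)
    for n,m,b,zc in (("wax",mr,bw,.010),("pen",mb,bp,.0115)):
        cn=big(m,b); w=np.array([onz(c,*p,zc)[:2] for p in cn],np.float32)
        (cx,cy),s,_=r=cv2.minAreaRect(w); bx=cv2.boxPoints(r); e=max([bx[1]-bx[0],bx[2]-bx[1]],key=np.linalg.norm)
        i,j=w[:,1].argmin(),w[:,1].argmax(); R[tag,n]=cn[i],cn[j]; mid=cn.mean(0); R[tag,n]+=(mid,); R[tag]=c
        print(tag,n,round(cx,4),round(cy,4),'mm',np.round(np.array(s)*1e3,1),'deg',round(np.degrees(np.arctan2(e[1],e[0]))%180,1),'depth pt',np.nanmedian([P[q[1],q[0]] for q in [mid.astype(int)+[a,0] for a in (-1,0,1)]],0).round(4))
for n in ("wax","pen"):
    print(n,'tri ends/mid',[tri(R["top0"],a,R["w1"],b).round(4) for a,b in zip(R["top0",n],R["w1",n])])
c,im,d=load("w1"); P=cloud(c,d); print('pad z by pen',P[180:200,255:265,2].mean(),'by wax',P[180:200,220:228,2].mean())
E
python3 m3.py
```

```text
top0 wax 0.4775 0.2764 mm [11.5 94. ] deg 91.7 depth pt [0.4781 0.2784 0.0156]
top0 pen 0.569 0.2447 mm [ 12.2 125.6] deg 95.1 depth pt [0.5659 0.2445 0.0185]
w1 wax 0.4783 0.2758 mm [12.2 97.6] deg 92.0 depth pt [0.4789 0.2802 0.0152]
w1 pen 0.5655 0.3015 mm [37.7 53.5] deg 94.5 depth pt [0.5657 0.3044 0.0107]
wax tri ends/mid [array([0.4823, 0.2285, 0.0161]), array([0.4797, 0.3242, 0.008 ]), array([0.4778, 0.2782, 0.0061])]
pen tri ends/mid [array([ 0.6021,  0.2279, -0.2502]), array([ 0.584 ,  0.3377, -0.1171]), array([ 0.5885,  0.2864, -0.1704])]
pad z by pen 0.0061662510110388315 by wax 0.005376570691617033
```

```bash
cat > m4.py <<'E'
from h import *
z=np.load("pics/w1.npz"); c=(z["K"],z["R"],z["t"]); im=z["im"].astype(int); P=cloud(c,z["d"])
m=np.zeros(im.shape[:2],np.uint8); m[122:262,262:300]=((P[...,2]>.010))[122:262,262:300]
cn=max(cv2.findContours(m,cv2.RETR_EXTERNAL,cv2.CHAIN_APPROX_NONE)[0],key=len)
w=np.array([onz(c,*p,.0115)[:2] for p in cn[:,0]],np.float32); r=cv2.minAreaRect(w); bx=cv2.boxPoints(r); e=max([bx[1]-bx[0],bx[2]-bx[1]],key=np.linalg.norm)
print(r,np.degrees(np.arctan2(e[1],e[0]))%180,'px ends',cn[:,0].min(0),cn[:,0].max(0),'z90',np.percentile(P[m>0][:,2],[50,90,98]))
for y in (.2,.22,.24,.26,.28,.3):
    q=P[(m>0)&(abs(P[...,1]-y)<.004)]; print(y,q[:,0].min().round(4),q[:,0].max().round(4),np.median(q[:,0]).round(4))
E
python3 m4.py
```

```text
((0.5683698058128357, 0.24961796402931213), (0.012047823518514633, 0.13749970495700836), 5.456344127655029) 95.45637 px ends [274 130] [286 257] z90 [0.01525293 0.01739846 0.02074684]
0.2 0.5678 0.5782 0.5725
0.22 0.5655 0.5769 0.571
0.24 0.5632 0.5753 0.569
0.26 0.5609 0.5731 0.5674
0.28 0.5599 0.5707 0.5653
0.3 0.559 0.5683 0.5631
```

Request:
{"op": "servo_tool", "data": {"rows": [{"grip":0.6,"linear":[0.056,0.036,-0.6],"rot":[0,0,0.35]},{"grip":0.6,"linear":[0,0,-0.6],"rot":[0,0,0]},{"grip":0.6,"linear":[0,0,-0.6],"rot":[0,0,0]},{"grip":0.6,"linear":[0,0,-0.6],"rot":[0,0,0]},{"grip":0.6,"linear":[0,0,-0.4],"rot":[0,0,0]},{"grip":0.6,"linear":[0,0,-0.3],"rot":[0,0,0]},{"grip":0.6,"linear":[0,0,-0.2],"rot":[0,0,0]},{"grip":0.6,"linear":[0,0,-0.1],"rot":[0,0,0]},{"grip":0.6,"linear":[0,0,0],"rot":[0,0,0]},{"grip":0.6,"linear":[0,0,0],"rot":[0,0,0]}]}}

```text
t: 3.08
tool_pos: [0.5696, 0.2489, 0.0299]
tcp_rot: [0.673, 0.74, 0.001, 0.0]
contact_force: [-0.6, 0.3, -0.3]
finger_gap: 0.399
grasp_force: 0.0
```

```bash
python3 -c "
from h import *
where()"
```

```text
t 3.08 tcp [0.5696 0.2489 0.0299] yaw y 5.5 zax [ 0.001  0.001 -1.   ] gap mm 36.7 gf 0.0 F [-0.6  0.3 -0.3] q [-0.41  0.69 -0.07  1.76  0.07  0.69 -0.41]
```

Request:
{"op": "servo_tool", "data": {"rows": [{"grip":0.6,"linear":[0,0,-0.03],"rot":[0,0,0]},{"grip":1,"linear":[0,0,0],"rot":[0,0,0]},{"grip":1,"linear":[0,0,0],"rot":[0,0,0]},{"grip":1,"linear":[0,0,0],"rot":[0,0,0]},{"grip":1,"linear":[0,0,0],"rot":[0,0,0]},{"grip":1,"linear":[0,0,0.2],"rot":[0,0,0]},{"grip":1,"linear":[0,0,0.5],"rot":[0,0,0]},{"grip":1,"linear":[0,0,0.8],"rot":[0,0,0]},{"grip":1,"linear":[0,0,0.8],"rot":[0,0,0]},{"grip":1,"linear":[0,0,0.5],"rot":[0,0,0]}]}}

```text
t: 4.32
tool_pos: [0.57, 0.2492, 0.1709]
tcp_rot: [0.673, 0.74, 0.002, 0.001]
contact_force: [-0.0, 0.2, -0.7]
finger_gap: 0.128
grasp_force: 30.0
```

Request:
{"op": "servo_tool", "data": {"rows": [{"grip":1,"linear":[0.009,-0.553,0],"rot":[0,0,-0.922]},{"grip":1,"linear":[0.009,-0.553,0],"rot":[0,0,-0.922]},{"grip":1,"linear":[0.009,-0.553,0],"rot":[0,0,-0.922]},{"grip":1,"linear":[0.009,-0.553,0],"rot":[0,0,-0.922]},{"grip":1,"linear":[0.009,-0.553,0],"rot":[0,0,-0.922]},{"grip":1,"linear":[0.009,-0.553,0],"rot":[0,0,-0.922]},{"grip":1,"linear":[0.009,-0.553,0],"rot":[0,0,-0.922]},{"grip":1,"linear":[0.009,-0.553,0],"rot":[0,0,-0.922]},{"grip":1,"linear":[0.009,-0.553,0],"rot":[0,0,-0.922]},{"grip":1,"linear":[0.009,-0.553,0],"rot":[0,0,-0.922]},{"grip":1,"linear":[0.009,-0.553,0],"rot":[0,0,-0.922]},{"grip":1,"linear":[0.009,-0.553,0],"rot":[0,0,-0.922]},{"grip":1,"linear":[0.009,-0.553,0],"rot":[0,0,-0.922]},{"grip":1,"linear":[0.009,-0.553,0],"rot":[0,0,-0.922]},{"grip":1,"linear":[0.009,-0.553,0],"rot":[0,0,-0.922]},{"grip":1,"linear":[0.009,-0.553,0],"rot":[0,0,-0.922]},{"grip":1,"linear":[0,0,0],"rot":[0,0,0]},{"grip":1,"linear":[0,0,0],"rot":[0,0,0]}]}}

```text
t: 6.58
tool_pos: [0.5762, -0.1933, 0.1674]
tcp_rot: [0.998, 0.061, -0.0, -0.0]
contact_force: [-0.2, -0.1, -0.4]
finger_gap: 0.131
grasp_force: 30.0
```

```bash
python3 -c "
from h import *
where(); snap('wrist','w2')"
```

```text
t 6.58 tcp [ 0.5762 -0.1933  0.1674] yaw y -83.1 zax [-0.     0.001 -1.   ] gap mm 12.1 gf 30.0 F [-0.2 -0.1 -0.4] q [ 0.01  0.5   0.36  1.75 -0.21  0.93 -0.99]
```

View pics/w2.png

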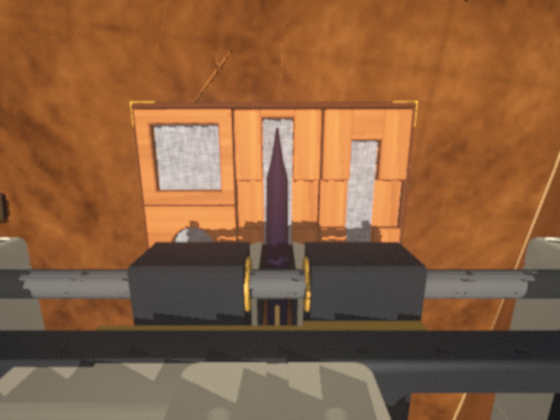

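The pen is held over the long groove, whose far end spans (263–294, 119). The square well is at (188,157) and the short groove's far end is at (365,140). I check these from this second view.

```bash
cat > m5.py <<'E'
from h import *
z=np.load("pics/w2.npz"); c=(z["K"],z["R"],z["t"]); P=cloud(c,z["d"])
a=np.radians(7); ex=np.array([np.cos(a),np.sin(a)]); ey=np.array([-np.sin(a),np.cos(a)])
for n,(u,v) in dict(felt_far_L=(263,119),felt_far_R=(294,119),short_far=(365,140),sqTL=(153,124),sqTR=(221,124),sqBL=(157,190),sqBR=(222,190)).items():
    print(n,'rim',onz(c,u,v,.022)[:2].round(4),'floor',onz(c,u,v,.012)[:2].round(4))
for n,(u,v) in dict(sqfloor=(188,157),shfloor=(362,175),top=(315,140),top2=(160,215)).items(): print(n,np.median(P[v-3:v+4,u-3:u+4].reshape(-1,3),0).round(4))
L=np.array([.5773,-.1933]);print('expected long far end',L+.078*ex,'sq centre',.6102,-.107)
E
python3 m5.py
```

```text
felt_far_L rim [ 0.6534 -0.1719] floor [ 0.6537 -0.1714]
felt_far_R rim [ 0.6567 -0.1987] floor [ 0.6571 -0.1991]
short_far rim [ 0.6467 -0.2635] floor [ 0.6468 -0.2662]
sqTL rim [ 0.6374 -0.0768] floor [ 0.6372 -0.073 ]
sqTR rim [ 0.6447 -0.1359] floor [ 0.6448 -0.1341]
sqBL rim [ 0.5791 -0.0817] floor [ 0.5768 -0.0781]
sqBR rim [ 0.5864 -0.1413] floor [ 0.5844 -0.1397]
sqfloor [ 0.6116 -0.1059  0.0123]
shfloor [ 0.615  -0.2695  0.0121]
top [ 0.6413 -0.2195  0.0218]
top2 [ 0.5556 -0.0851  0.0221]
expected long far end [ 0.6547186  -0.18379419] sq centre 0.6102 -0.107
```

Request:
{"op": "servo_tool", "data": {"rows": [{"grip":1,"linear":[0.02,-0.01,-0.5],"rot":[0,0,0]},{"grip":1,"linear":[0,0,-0.6],"rot":[0,0,0]},{"grip":1,"linear":[0,0,-0.6],"rot":[0,0,0]},{"grip":1,"linear":[0,0,-0.4],"rot":[0,0,0]},{"grip":1,"linear":[0,0,-0.2],"rot":[0,0,0]},{"grip":1,"linear":[0,0,-0.1],"rot":[0,0,0]},{"grip":1,"linear":[0,0,0],"rot":[0,0,0]},{"grip":1,"linear":[0,0,0],"rot":[0,0,0]}]}}

```text
t: 7.62
tool_pos: [0.5779, -0.1945, 0.0486]
tcp_rot: [0.998, 0.061, 0.001, 0.0]
contact_force: [0.5, -0.2, 0.5]
finger_gap: 0.129
grasp_force: 30.0
```

```bash
python3 -c "
from h import *
where()"
```

```text
t 7.62 tcp [ 0.5779 -0.1945  0.0486] yaw y -83.1 zax [ 0.002 -0.    -1.   ] gap mm 11.8 gf 30.0 F [ 0.5 -0.2  0.5] q [ 0.05  0.67  0.3   1.8  -0.29  0.71 -0.94]
```

Request:
{"op": "servo_tool", "data": {"rows": [{"grip":1,"linear":[0,0,-0.12],"rot":[0,0,0]},{"grip":1,"linear":[0,0,-0.1],"rot":[0,0,0]},{"grip":1,"linear":[0,0,0],"rot":[0,0,0]},{"grip":1,"linear":[0,0,0],"rot":[0,0,0]},{"grip":0.7,"linear":[0,0,0],"rot":[0,0,0]},{"grip":0.7,"linear":[0,0,0],"rot":[0,0,0]},{"grip":0.7,"linear":[0,0,0],"rot":[0,0,0]},{"grip":0.7,"linear":[0,0,0.3],"rot":[0,0,0]},{"grip":0.7,"linear":[0,0,0.7],"rot":[0,0,0]},{"grip":0.7,"linear":[0,0,0.9],"rot":[0,0,0]},{"grip":0.7,"linear":[0,0,0.7],"rot":[0,0,0]},{"grip":0.7,"linear":[0,0,0],"rot":[0,0,0]}]}}

```text
t: 9.12
tool_pos: [0.5798, -0.1952, 0.1714]
tcp_rot: [0.998, 0.06, 0.004, 0.001]
contact_force: [0.5, 0.6, -0.5]
finger_gap: 0.3
grasp_force: 0.0
```

```bash
python3 -c "
from h import *
where(); snap('top','t2'); a=cv2.imread('pics/t2.png')[140:260,150:400]; cv2.imwrite('pics/t2c.png',cv2.resize(a,None,fx=3,fy=3))
c,im,d=snap('scene','s2')
cv2.imwrite('pics/s2c.png',cv2.resize(cv2.imread('pics/s2.png')[130:230,240:400],None,fx=4,fy=4))"
```

```text
t 9.12 tcp [ 0.5798 -0.1952  0.1714] yaw y -83.1 zax [ 0.008 -0.002 -1.   ] gap mm 27.6 gf 0.0 F [ 0.5  0.6 -0.5] q [ 0.01  0.5   0.36  1.75 -0.22  0.93 -0.99]
```

View pics/s2c.png

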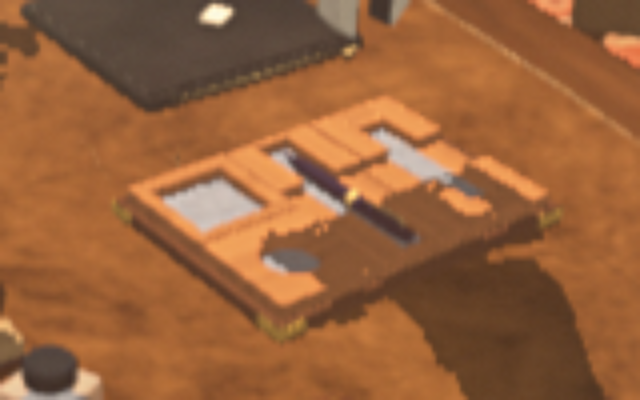

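The pen lies in the long groove (crop, 290–415, 150–240). Next is the wax stick.

Request:
{"op": "servo_tool", "data": {"rows": [{"grip":0.6,"linear":[-0.136,0.628,0],"rot":[0,0,0.946]},{"grip":0.6,"linear":[-0.136,0.628,0],"rot":[0,0,0.946]},{"grip":0.6,"linear":[-0.136,0.628,0],"rot":[0,0,0.946]},{"grip":0.6,"linear":[-0.136,0.628,0],"rot":[0,0,0.946]},{"grip":0.6,"linear":[-0.136,0.628,0],"rot":[0,0,0.946]},{"grip":0.6,"linear":[-0.136,0.628,0],"rot":[0,0,0.946]},{"grip":0.6,"linear":[-0.136,0.628,0],"rot":[0,0,0.946]},{"grip":0.6,"linear":[-0.136,0.628,0],"rot":[0,0,0.946]},{"grip":0.6,"linear":[-0.136,0.628,0],"rot":[0,0,0.946]},{"grip":0.6,"linear":[-0.136,0.628,0],"rot":[0,0,0.946]},{"grip":0.6,"linear":[-0.136,0.628,0],"rot":[0,0,0.946]},{"grip":0.6,"linear":[-0.136,0.628,0],"rot":[0,0,0.946]},{"grip":0.6,"linear":[-0.136,0.628,0],"rot":[0,0,0.946]},{"grip":0.6,"linear":[-0.136,0.628,0],"rot":[0,0,0.946]},{"grip":0.6,"linear":[-0.136,0.628,0],"rot":[0,0,0.946]},{"grip":0.6,"linear":[0,0,0],"rot":[0,0,0]},{"grip":0.6,"linear":[0,0,0],"rot":[0,0,0]}]}}

```text
t: 11.35
tool_pos: [0.4752, 0.2767, 0.1665]
tcp_rot: [0.694, 0.72, -0.0, 0.0]
contact_force: [0.0, -0.1, -0.7]
finger_gap: 0.4
grasp_force: 0.0
```

```bash
python3 -c "
from h import *
where(); c,im,d=snap('wrist','w3'); P=cloud(c,d); i=im.astype(int)
m=((i[...,0]>120)&(i[...,1]<70)&(i[...,2]<70)).astype(np.uint8)
for cn in cv2.findContours(m,cv2.RETR_EXTERNAL,cv2.CHAIN_APPROX_NONE)[0]:
    if cv2.contourArea(cn)<150: continue
    k=cn[:,0]; w=np.array([onz(c,*p,.012)[:2] for p in k],np.float32); print(cv2.minAreaRect(w),k.min(0),k.max(0),np.median(P[m>0],0))"
```

```text
t 11.35 tcp [0.4752 0.2767 0.1665] yaw y 2.1 zax [-0.    -0.001 -1.   ] gap mm 36.8 gf 0.0 F [ 0.  -0.1 -0.7] q [-0.51  0.39 -0.09  1.89  0.04  0.87 -0.58]
((0.4792017340660095, 0.27618563175201416), (0.012279335409402847, 0.0988297164440155), 2.1253910064697266) [275 154] [288 254] [0.47920653 0.28028165 0.01460427]
```

Request:
{"op": "servo_tool", "data": {"rows": [{"grip":0.6,"linear":[0.07,-0.01,-0.55],"rot":[0,0,0]},{"grip":0.6,"linear":[0,0,-0.6],"rot":[0,0,0]},{"grip":0.6,"linear":[0,0,-0.6],"rot":[0,0,0]},{"grip":0.6,"linear":[0,0,-0.5],"rot":[0,0,0]},{"grip":0.6,"linear":[0,0,-0.3],"rot":[0,0,0]},{"grip":0.6,"linear":[0,0,-0.15],"rot":[0,0,0]},{"grip":0.6,"linear":[0,0,-0.05],"rot":[0,0,0]},{"grip":0.6,"linear":[0,0,0],"rot":[0,0,0]},{"grip":0.6,"linear":[0,0,0],"rot":[0,0,0]}]}}

```text
t: 12.52
tool_pos: [0.4792, 0.2767, 0.03]
tcp_rot: [0.694, 0.72, 0.001, 0.0]
contact_force: [-0.3, 0.0, 0.4]
finger_gap: 0.4
grasp_force: 0.0
```

Request:
{"op": "servo_tool", "data": {"rows": [{"grip":0.6,"linear":[0,0,-0.03],"rot":[0,0,0]},{"grip":1,"linear":[0,0,0],"rot":[0,0,0]},{"grip":1,"linear":[0,0,0],"rot":[0,0,0]},{"grip":1,"linear":[0,0,0],"rot":[0,0,0]},{"grip":1,"linear":[0,0,0],"rot":[0,0,0]},{"grip":1,"linear":[0,0,0.2],"rot":[0,0,0]},{"grip":1,"linear":[0,0,0.5],"rot":[0,0,0]},{"grip":1,"linear":[0,0,0.8],"rot":[0,0,0]},{"grip":1,"linear":[0,0,0.8],"rot":[0,0,0]},{"grip":1,"linear":[0,0,0.5],"rot":[0,0,0]}]}}

```text
t: 13.78
tool_pos: [0.4795, 0.2768, 0.1706]
tcp_rot: [0.694, 0.72, 0.002, 0.0]
contact_force: [-0.5, 0.4, -0.9]
finger_gap: 0.112
grasp_force: 30.0
```

Request:
{"op": "servo_tool", "data": {"rows": [{"grip":1,"linear":[0.143,-0.731,0],"rot":[0,0,-0.946]},{"grip":1,"linear":[0.143,-0.731,0],"rot":[0,0,-0.946]},{"grip":1,"linear":[0.143,-0.731,0],"rot":[0,0,-0.946]},{"grip":1,"linear":[0.143,-0.731,0],"rot":[0,0,-0.946]},{"grip":1,"linear":[0.143,-0.731,0],"rot":[0,0,-0.946]},{"grip":1,"linear":[0.143,-0.731,0],"rot":[0,0,-0.946]},{"grip":1,"linear":[0.143,-0.731,0],"rot":[0,0,-0.946]},{"grip":1,"linear":[0.143,-0.731,0],"rot":[0,0,-0.946]},{"grip":1,"linear":[0.143,-0.731,0],"rot":[0,0,-0.946]},{"grip":1,"linear":[0.143,-0.731,0],"rot":[0,0,-0.946]},{"grip":1,"linear":[0.143,-0.731,0],"rot":[0,0,-0.946]},{"grip":1,"linear":[0.143,-0.731,0],"rot":[0,0,-0.946]},{"grip":1,"linear":[0.143,-0.731,0],"rot":[0,0,-0.946]},{"grip":1,"linear":[0.143,-0.731,0],"rot":[0,0,-0.946]},{"grip":1,"linear":[0.143,-0.731,0],"rot":[0,0,-0.946]},{"grip":1,"linear":[0,0,0],"rot":[0,0,0]},{"grip":1,"linear":[0,0,0],"rot":[0,0,0]}]}}

```text
t: 15.9
tool_pos: [0.5859, -0.271, 0.1678]
tcp_rot: [0.998, 0.061, -0.0, -0.001]
contact_force: [-0.5, -0.2, 0.2]
finger_gap: 0.109
grasp_force: 30.0
```

```bash
python3 -c "
from h import *
where(); snap('wrist','w4')"
```

```text
t 15.9 tcp [ 0.5859 -0.271   0.1678] yaw y -83.0 zax [-0.     0.001 -1.   ] gap mm 10.0 gf 30.0 F [-0.5 -0.2  0.2] q [ 0.12  0.56  0.38  1.65 -0.24  0.97 -0.87]
```

View pics/w4.png

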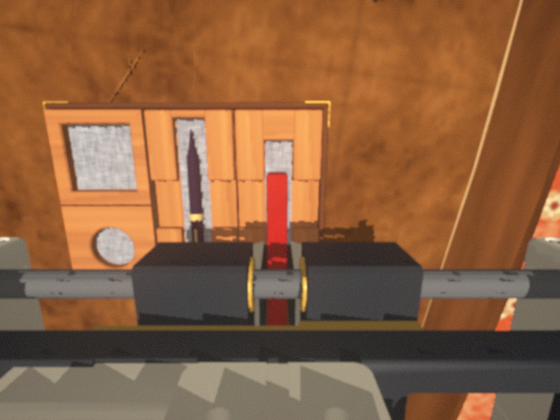

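The pen is well placed at (195,190). The wax stick is centred over the short groove at (278,180). I lower it now.

Request:
{"op": "servo_tool", "data": {"rows": [{"grip":1,"linear":[0.02,-0.01,-0.5],"rot":[0,0,0]},{"grip":1,"linear":[0,0,-0.6],"rot":[0,0,0]},{"grip":1,"linear":[0,0,-0.6],"rot":[0,0,0]},{"grip":1,"linear":[0,0,-0.4],"rot":[0,0,0]},{"grip":1,"linear":[0,0,-0.25],"rot":[0,0,0]},{"grip":1,"linear":[0,0,-0.15],"rot":[0,0,0]},{"grip":1,"linear":[0,0,-0.1],"rot":[0,0,0]},{"grip":1,"linear":[0,0,0],"rot":[0,0,0]},{"grip":1,"linear":[0,0,0],"rot":[0,0,0]}]}}

```text
t: 17.08
tool_pos: [0.5874, -0.2727, 0.0384]
tcp_rot: [0.998, 0.061, 0.001, 0.0]
contact_force: [-0.3, 0.2, -0.3]
finger_gap: 0.11
grasp_force: 30.0
```

Request:
{"op": "servo_tool", "data": {"rows": [{"grip":1,"linear":[0,0.01,-0.03],"rot":[0,0,0]},{"grip":1,"linear":[0,0,0],"rot":[0,0,0]},{"grip":0.7,"linear":[0,0,0],"rot":[0,0,0]},{"grip":0.7,"linear":[0,0,0],"rot":[0,0,0]},{"grip":0.7,"linear":[0,0,0],"rot":[0,0,0]},{"grip":0.7,"linear":[0,0,0.3],"rot":[0,0,0]},{"grip":0.7,"linear":[0,0,0.7],"rot":[0,0,0]},{"grip":0.7,"linear":[0,0,0.9],"rot":[0,0,0]},{"grip":0.7,"linear":[0,0,0.9],"rot":[0,0,0]},{"grip":0.7,"linear":[0,0,0.6],"rot":[0,0,0]},{"grip":0.7,"linear":[0,0,0],"rot":[0,0,0]}]}}

```text
t: 18.45
tool_pos: [0.5889, -0.2731, 0.2108]
tcp_rot: [0.998, 0.06, 0.003, 0.001]
contact_force: [0.1, -0.1, -0.4]
finger_gap: 0.298
grasp_force: 0.0
```

Request:
{"op": "servo_tool", "data": {"rows": [{"grip":0,"linear":[-0.358,0.696,0],"rot":[0,0,0.307]},{"grip":0,"linear":[-0.358,0.696,0],"rot":[0,0,0.307]},{"grip":0,"linear":[-0.358,0.696,0],"rot":[0,0,0.307]},{"grip":0,"linear":[-0.358,0.696,0],"rot":[0,0,0.307]},{"grip":0,"linear":[-0.358,0.696,0],"rot":[0,0,0.307]},{"grip":0,"linear":[-0.358,0.696,0],"rot":[0,0,0.307]},{"grip":0,"linear":[-0.358,0.696,0],"rot":[0,0,0.307]},{"grip":0,"linear":[-0.358,0.696,0],"rot":[0,0,0.307]},{"grip":0,"linear":[-0.358,0.696,0],"rot":[0,0,0.307]},{"grip":0,"linear":[-0.358,0.696,0],"rot":[0,0,0.307]},{"grip":0,"linear":[0,0,0],"rot":[0,0,0]},{"grip":0,"linear":[0,0,0],"rot":[0,0,0]}]}}

```text
t: 19.95
tool_pos: [0.408, 0.0755, 0.2061]
tcp_rot: [0.976, 0.219, -0.0, 0.0]
contact_force: [0.1, 0.5, -0.2]
finger_gap: 0.998
grasp_force: 0.0
```

```bash
python3 -c "
from h import *
where(); snap('wrist','w5');snap('top','t5')"
```

```text
t 19.95 tcp [0.408  0.0755 0.2061] yaw y -64.6 zax [-0. -0. -1.] gap mm 91.8 gf 0.0 F [ 0.1  0.5 -0.2] q [-0.43  0.1   0.2   2.17 -0.03  0.87 -1.35]
```

View pics/w5.png

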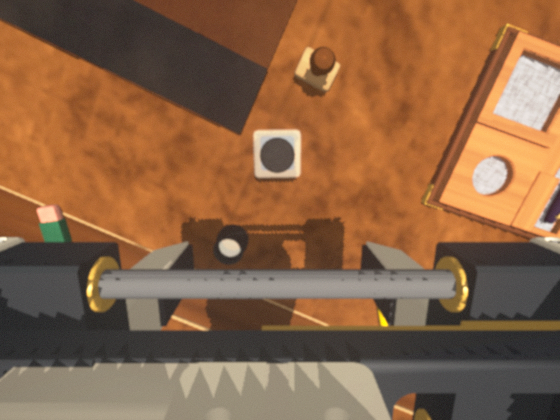

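The bottle is at (277,154) with its faces nearly square to the tool, the stamp is at (320,66) and the pot is at (231,243). I measure the cap and shoulder.

```bash
cat > m6.py <<'E'
from h import *
from m3 import tri,load
c,im,d=load("w5"); P=cloud(c,d); V=im.max(-1).astype(int); S=V-im.min(-1)
def cont(m,b):
    k=np.zeros(m.shape,np.uint8); k[b[1]:b[3],b[0]:b[2]]=m[b[1]:b[3],b[0]:b[2]]
    return max(cv2.findContours(k,cv2.RETR_EXTERNAL,cv2.CHAIN_APPROX_NONE)[0],key=cv2.contourArea)[:,0]
k=cont(V<75,(255,130,300,180)); (u,v),r=cv2.minEnclosingCircle(k); print('cap px',u,v,r,'at .06',onz(c,u,v,.06),'depthz',np.median(P[int(v)-3:int(v)+4,int(u)-3:int(u)+4].reshape(-1,3),0))
T=load("top0"); print('tri cap',tri(c,(u,v),T[0],(239.7,232.7)))
g=cont((S<70)&(V>130)|(V<75),(245,122,310,188)); w=np.array([onz(c,*p,.044)[:2] for p in g],np.float32); r=cv2.minAreaRect(w); b=cv2.boxPoints(r); print('glass',r,np.degrees(np.arctan2(*(b[1]-b[0])[::-1]))%90,g.min(0),g.max(0))
E
python3 m6.py 2>&1 | tail -4; sed -i 's/^R={}/if __name__!="__main__": raise SystemExit\nR={}/' m3.py
```

```text
File "m6.py", line 6, in cont
    return max(cv2.findContours(k,cv2.RETR_EXTERNAL,cv2.CHAIN_APPROX_NONE)[0],key=cv2.contourArea)[:,0]
           ~~~^^^^^^^^^^^^^^^^^^^^^^^^^^^^^^^^^^^^^^^^^^^^^^^^^^^^^^^^^^^^^^^^^^^^^^^^^^^^^^^^^^^^
ValueError: max() iterable argument is empty
```

```bash
python3 - <<'E'
s=open('m3.py').read(); i=s.index('def masks'); open('m3.py','w').write(s[:i])
E
sed -i 's/V<75/V<105/g; s/(V>130)/(V>150)/' m6.py; python3 -c "
from m3 import load
_,im,_=load('w5'); print(im[154,245:312:4].tolist())"; python3 m6.py
```

```text
[[155, 90, 47], [155, 90, 51], [177, 126, 89], [225, 204, 171], [97, 84, 73], [90, 78, 72], [94, 81, 76], [90, 77, 72], [89, 75, 73], [92, 77, 69], [89, 76, 70], [91, 77, 73], [105, 91, 79], [250, 230, 193], [199, 138, 94], [172, 102, 57], [171, 101, 50]]
cap px 276.839111328125 154.7197265625 16.447782516479492 at .06 [0.45181951 0.09608992 0.06      ] depthz [0.45214909 0.09707591 0.06043145]
tri cap [0.45069168 0.09560197 0.04165879]
glass ((0.4507313668727875, 0.09653827548027039), (0.04294176399707794, 0.04343324527144432), 25.435033798217773) 25.435059 [253 131] [299 177]
```

Request:
{"op": "servo_tool", "data": {"rows": [{"grip":0,"linear":[0.435,0.208,-0.2],"rot":[0,0,0]},{"grip":0,"linear":[0.435,0.208,-0.5],"rot":[0,0,0]},{"grip":0,"linear":[0,0,-0.6],"rot":[0,0,0]},{"grip":0,"linear":[0,0,-0.6],"rot":[0,0,0]},{"grip":0.2,"linear":[0,0,-0.6],"rot":[0,0,0]},{"grip":0.2,"linear":[0,0,-0.4],"rot":[0,0,0]},{"grip":0.2,"linear":[0,0,-0.25],"rot":[0,0,0]},{"grip":0.2,"linear":[0,0,-0.1],"rot":[0,0,0]},{"grip":0.2,"linear":[0,0,0],"rot":[0,0,0]},{"grip":0.2,"linear":[0,0,0],"rot":[0,0,0]}]}}

```text
t: 21.3
tool_pos: [0.4521, 0.0969, 0.0444]
tcp_rot: [0.976, 0.22, 0.001, -0.0]
contact_force: [-0.6, 0.5, 0.9]
finger_gap: 0.803
grasp_force: 0.0
```

```bash
python3 -c "
from h import *
where()"
```

```text
t 21.3 tcp [0.4521 0.0969 0.0444] yaw y -64.6 zax [ 0.001  0.    -1.   ] gap mm 73.9 gf 0.0 F [-0.6  0.5  0.9] q [-0.39  0.48  0.14  2.16 -0.13  0.51 -1.27]
```

Request:
{"op": "servo_tool", "data": {"rows": [{"grip":0.2,"linear":[0,0,-0.08],"rot":[0,0,0]},{"grip":0.35,"linear":[0,0,0],"rot":[0,0,0]},{"grip":0.42,"linear":[0,0,0],"rot":[0,0,0]},{"grip":0.48,"linear":[0,0,0],"rot":[0,0,0]},{"grip":0.55,"linear":[0,0,0],"rot":[0,0,0]},{"grip":1,"linear":[0,0,0],"rot":[0,0,0]},{"grip":1,"linear":[0,0,0],"rot":[0,0,0]},{"grip":1,"linear":[0,0,0.1],"rot":[0,0,0]},{"grip":1,"linear":[0,0,0.3],"rot":[0,0,0]},{"grip":1,"linear":[0,0,0.6],"rot":[0,0,0]},{"grip":1,"linear":[0,0,0.6],"rot":[0,0,0]},{"grip":1,"linear":[0,0,0.4],"rot":[0,0,0]},{"grip":1,"linear":[0,0,0],"rot":[0,0,0]}]}}

```text
t: 22.92
tool_pos: [0.4528, 0.0973, 0.1418]
tcp_rot: [0.976, 0.22, 0.002, -0.0]
contact_force: [-0.3, 0.3, -1.8]
finger_gap: 0.502
grasp_force: 30.0
```

```bash
python3 -c "
from h import *
where()"
```

```text
t 22.93 tcp [0.4528 0.0973 0.1418] yaw y -64.6 zax [ 0.004  0.002 -1.   ] gap mm 46.2 gf 30.0 F [-0.3  0.3 -1.8] q [-0.43  0.29  0.19  2.12 -0.08  0.73 -1.32]
```

Request:
{"op": "servo_tool", "data": {"rows": [{"grip":1,"linear":[0.15,-0.2,0.1],"rot":[0,0,-0.15]},{"grip":1,"linear":[0.35,-0.45,0],"rot":[0,0,-0.35]},{"grip":1,"linear":[0.4,-0.52,0],"rot":[0,0,-0.4]},{"grip":1,"linear":[0.45,-0.58,0],"rot":[0,0,-0.42]},{"grip":1,"linear":[0.45,-0.58,0],"rot":[0,0,-0.42]},{"grip":1,"linear":[0.45,-0.58,0],"rot":[0,0,-0.42]},{"grip":1,"linear":[0.4,-0.52,0],"rot":[0,0,-0.4]},{"grip":1,"linear":[0.35,-0.45,0],"rot":[0,0,-0.35]},{"grip":1,"linear":[0.15,-0.2,0],"rot":[0,0,-0.15]},{"grip":1,"linear":[0,0,0],"rot":[0,0,0]},{"grip":1,"linear":[0,0,0],"rot":[0,0,0]}]}}

```text
t: 24.3
tool_pos: [0.6081, -0.1058, 0.1441]
tcp_rot: [0.998, 0.062, -0.001, -0.001]
contact_force: [-0.3, 0.3, -2.0]
finger_gap: 0.501
grasp_force: 30.0
```

```bash
python3 -c "
from h import *
where(); snap('wrist','w6');snap('scene','s6')
a=cv2.imread('pics/s6.png')[110:230,230:400]; cv2.imwrite('pics/s6c.png',cv2.resize(a,None,fx=4,fy=4))"
```

```text
t 24.3 tcp [ 0.6081 -0.1058  0.1441] yaw y -82.9 zax [-0.002  0.001 -1.   ] gap mm 46.1 gf 30.0 F [-0.3  0.3 -2. ] q [-0.1   0.54  0.31  1.74 -0.2   0.89 -1.15]
```

View pics/s6c.png

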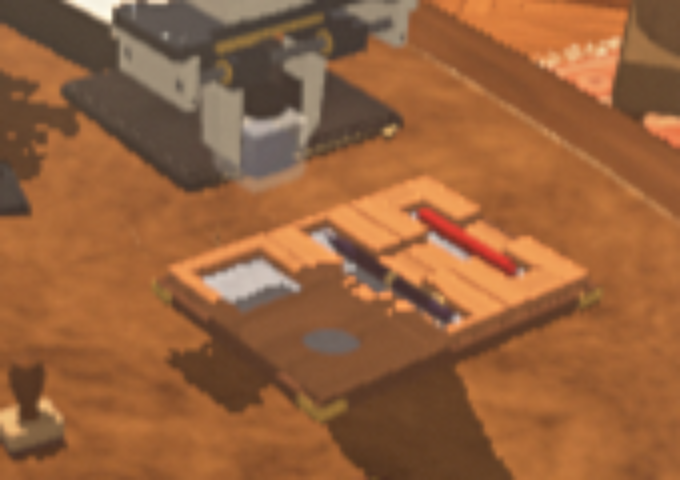

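Pen and wax lie in their grooves, and the bottle hangs upright over the square well. I lower it now.

Request:
{"op": "servo_tool", "data": {"rows": [{"grip":1,"linear":[0.055,-0.045,-0.3],"rot":[0,0,0]},{"grip":1,"linear":[0,0,-0.5],"rot":[0,0,0]},{"grip":1,"linear":[0,0,-0.4],"rot":[0,0,0]},{"grip":1,"linear":[0,0,-0.3],"rot":[0,0,0]},{"grip":1,"linear":[0,0,-0.15],"rot":[0,0,0]},{"grip":1,"linear":[0,0,0],"rot":[0,0,0]},{"grip":1,"linear":[0,0,0],"rot":[0,0,0]}]}}

```text
t: 25.28
tool_pos: [0.6124, -0.1096, 0.0629]
tcp_rot: [0.998, 0.061, 0.001, 0.0]
contact_force: [0.7, 0.2, -2.0]
finger_gap: 0.497
grasp_force: 30.0
```

```bash
python3 -c "
from h import *
where(); snap('wrist','w7')"
```

```text
t 25.27 tcp [ 0.6124 -0.1096  0.0629] yaw y -83.0 zax [ 0.001 -0.    -1.   ] gap mm 45.7 gf 30.0 F [ 0.7  0.2 -2. ] q [-0.07  0.66  0.27  1.76 -0.24  0.75 -1.12]
```

View pics/w7.png

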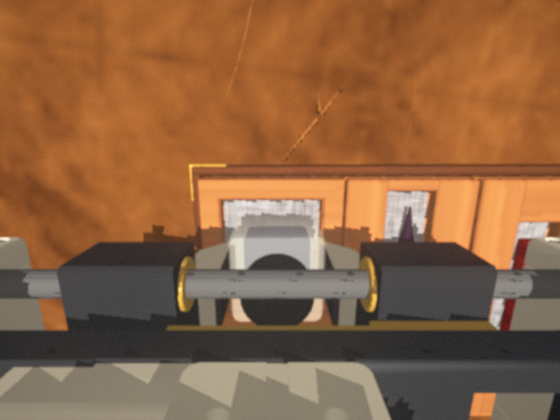

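The bottle, at (277,280), is centred over the well (222–322 at row 200). I lower it the last 10 mm and release.

Request:
{"op": "servo_tool", "data": {"rows": [{"grip":1,"linear":[-0.01,0.01,-0.1],"rot":[0,0,0]},{"grip":1,"linear":[0,0,-0.08],"rot":[0,0,0]},{"grip":1,"linear":[0,0,-0.02],"rot":[0,0,0]},{"grip":1,"linear":[0,0,0],"rot":[0,0,0]},{"grip":1,"linear":[0,0,0],"rot":[0,0,0]}]}}

```text
t: 25.95
tool_pos: [0.6113, -0.109, 0.0523]
tcp_rot: [0.998, 0.061, 0.0, 0.0]
contact_force: [0.5, 0.2, -2.9]
finger_gap: 0.501
grasp_force: 30.0
```

Request:
{"op": "servo_tool", "data": {"rows": [{"grip":1,"linear":[0,0,-0.02],"rot":[0,0,0]},{"grip":1,"linear":[0,0,0],"rot":[0,0,0]},{"grip":0.4,"linear":[0,0,0],"rot":[0,0,0]},{"grip":0.35,"linear":[0,0,0],"rot":[0,0,0]},{"grip":0.35,"linear":[0,0,0],"rot":[0,0,0]},{"grip":0.3,"linear":[0,0,0],"rot":[0,0,0]},{"grip":0.3,"linear":[0,0,0.2],"rot":[0,0,0]},{"grip":0.3,"linear":[0,0,0.5],"rot":[0,0,0]},{"grip":0.3,"linear":[0,0,0.8],"rot":[0,0,0]},{"grip":0.3,"linear":[0,0,0.9],"rot":[0,0,0]},{"grip":0.3,"linear":[0,0,0.6],"rot":[0,0,0]},{"grip":0.3,"linear":[0,0,0],"rot":[0,0,0]}]}}

```text
t: 27.45
tool_pos: [0.6134, -0.1094, 0.2052]
tcp_rot: [0.998, 0.061, 0.003, 0.0]
contact_force: [0.2, -0.2, -1.4]
finger_gap: 0.705
grasp_force: 0.0
```

Request:
{"op": "servo_tool", "data": {"rows": [{"grip":0.3,"linear":[-0.06,0.5,0.1],"rot":[0,0,0]},{"grip":0.3,"linear":[-0.06,0.9,0.1],"rot":[0,0,0]},{"grip":0.3,"linear":[-0.06,0.9,0.1],"rot":[0,0,0]},{"grip":0.3,"linear":[-0.06,0.9,0.1],"rot":[0,0,0]},{"grip":0.3,"linear":[-0.06,0.7,0.1],"rot":[0,0,0]},{"grip":0.3,"linear":[0,0,0],"rot":[0,0,0]},{"grip":0.3,"linear":[0,0,0],"rot":[0,0,0]}]}}

```text
t: 28.32
tool_pos: [0.5958, 0.0853, 0.2256]
tcp_rot: [0.998, 0.061, -0.001, 0.0]
contact_force: [0.1, -0.5, -0.4]
finger_gap: 0.702
grasp_force: 0.0
```

```bash
python3 -c "
from h import *
where(); snap('wrist','w8')"
```

```text
t 28.32 tcp [0.5958 0.0853 0.2256] yaw y -83.0 zax [-0.001 -0.001 -1.   ] gap mm 64.6 gf 0.0 F [ 0.1 -0.5 -0.4] q [-0.41  0.41  0.29  1.72 -0.13  1.03 -1.52]
```

View pics/w8.png

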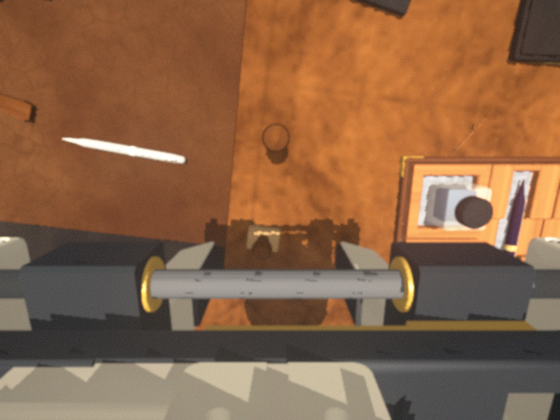

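The seal's handle top is at (276,136), the stamp is at (263,240), and the bottle stands in the square well at (465,207). I measure the handle.

```bash
python3 - <<'E'
from h import *
from m3 import load,tri
c,im,d=load("w8"); P=cloud(c,d)
b=np.zeros(d.shape,bool); b[110:175,250:305]=1
for lo,hi in ((.076,.1),(.05,.076),(.03,.05),(.012,.03)):
    q=P[b&(P[...,2]>lo)&(P[...,2]<hi)]; 
    if len(q): print(lo,len(q),q.min(0).round(4),q.max(0).round(4),np.median(q,0).round(4))
m=(b&(P[...,2]>.07)).astype(np.uint8); cn=max(cv2.findContours(m,1,cv2.CHAIN_APPROX_NONE)[0],key=len); (u,v),r=cv2.minEnclosingCircle(cn); print(u,v,r,onz(c,u,v,.075))
T=load("top0"); Q=cloud(T[0],T[2]); b=np.zeros(T[2].shape,bool); b[145:178,228:252]=1
m2=b&(Q[...,2]>.068)&(Q[...,2]<.1); uv=np.argwhere(m2)[:,::-1].mean(0); print('top',m2.sum(),uv,np.median(Q[m2],0)); print(tri(c,(u,v),T[0],uv))
E
```

```text
0.076 507 [0.6477 0.0831 0.0761] [0.6695 0.105  0.0847] [0.6589 0.0942 0.0802]
0.05 121 [0.6459 0.0813 0.0644] [0.6714 0.1066 0.076 ] [0.6603 0.0938 0.0713]
275.26666259765625 137.0 13.760108947753906 [0.65890107 0.09401933 0.075     ]
top 73 [238.50684932 154.80821918] [0.65473747 0.09210358 0.08111346]
[0.65877793 0.09403499 0.06565927]
```

Request:
{"op": "servo_tool", "data": {"rows": [{"grip":0.3,"linear":[0.6,0.08,-0.1],"rot":[0,0,0]},{"grip":0.3,"linear":[0.65,0.09,-0.3],"rot":[0,0,0]},{"grip":0.3,"linear":[0,0,-0.6],"rot":[0,0,0]},{"grip":0.3,"linear":[0,0,-0.7],"rot":[0,0,0]},{"grip":0.3,"linear":[0,0,-0.7],"rot":[0,0,0]},{"grip":0.3,"linear":[0,0,-0.5],"rot":[0,0,0]},{"grip":0.3,"linear":[0,0,-0.25],"rot":[0,0,0]},{"grip":0.3,"linear":[0,0,-0.12],"rot":[0,0,0]},{"grip":0.3,"linear":[0,0,0],"rot":[0,0,0]},{"grip":0.3,"linear":[0,0,0],"rot":[0,0,0]}]}}

```text
t: 29.62
tool_pos: [0.6596, 0.0947, 0.0639]
tcp_rot: [0.998, 0.061, 0.001, -0.0]
contact_force: [0.4, 0.8, 0.1]
finger_gap: 0.702
grasp_force: 0.0
```

Request:
{"op": "servo_tool", "data": {"rows": [{"grip":0.45,"linear":[-0.02,-0.01,-0.02],"rot":[0,0,0]},{"grip":0.58,"linear":[0,0,0],"rot":[0,0,0]},{"grip":0.65,"linear":[0,0,0],"rot":[0,0,0]},{"grip":0.7,"linear":[0,0,0],"rot":[0,0,0]},{"grip":0.75,"linear":[0,0,0],"rot":[0,0,0]},{"grip":1,"linear":[0,0,0],"rot":[0,0,0]},{"grip":1,"linear":[0,0,0],"rot":[0,0,0]},{"grip":1,"linear":[0,0,0.1],"rot":[0,0,0]},{"grip":1,"linear":[0,0,0.4],"rot":[0,0,0]},{"grip":1,"linear":[0,0,0.7],"rot":[0,0,0]},{"grip":1,"linear":[0,0,0.7],"rot":[0,0,0]},{"grip":1,"linear":[0,0,0.4],"rot":[0,0,0]},{"grip":1,"linear":[0,0,0],"rot":[0,0,0]}]}}

```text
t: 31.25
tool_pos: [0.6591, 0.0943, 0.1792]
tcp_rot: [0.998, 0.061, 0.002, -0.0]
contact_force: [-0.2, 0.7, -1.6]
finger_gap: 0.266
grasp_force: 30.0
```

```bash
python3 -c "
from h import *
where(); snap('scene','s9')
a=cv2.imread('pics/s9.png')[70:230,180:380]; cv2.imwrite('pics/s9c.png',cv2.resize(a,None,fx=3.5,fy=3.5))"
```

```text
t 31.25 tcp [0.6591 0.0943 0.1792] yaw y -83.0 zax [ 0.004  0.001 -1.   ] gap mm 24.5 gf 30.0 F [-0.2  0.7 -1.6] q [-0.37  0.57  0.27  1.59 -0.17  1.   -1.5 ]
```

View pics/s9c.png

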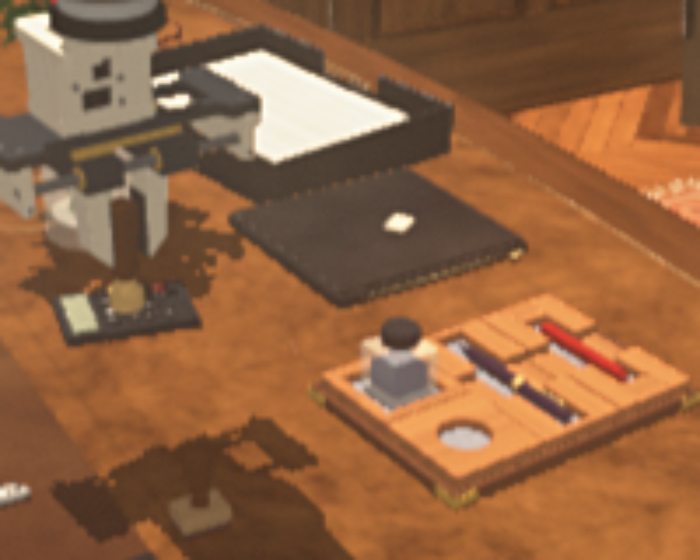

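The seal (crop 125,290) hangs upright in the gripper, and the other three pieces sit in place.

Request:
{"op": "servo_tool", "data": {"rows": [{"grip":1,"linear":[-0.18,-0.28,0],"rot":[0,0,0]},{"grip":1,"linear":[-0.38,-0.6,0],"rot":[0,0,0]},{"grip":1,"linear":[-0.5,-0.8,0],"rot":[0,0,0]},{"grip":1,"linear":[-0.5,-0.8,0],"rot":[0,0,0]},{"grip":1,"linear":[-0.5,-0.8,0],"rot":[0,0,0]},{"grip":1,"linear":[-0.4,-0.64,0],"rot":[0,0,0]},{"grip":1,"linear":[-0.23,-0.33,0],"rot":[0,0,0]},{"grip":1,"linear":[0,0,0],"rot":[0,0,0]},{"grip":1,"linear":[0,0,0],"rot":[0,0,0]}]}}

```text
t: 32.42
tool_pos: [0.524, -0.1167, 0.1765]
tcp_rot: [0.998, 0.062, 0.0, -0.0]
contact_force: [0.7, 0.1, -0.8]
finger_gap: 0.262
grasp_force: 30.0
```

```bash
python3 - <<'E'
from h import *
where(); c,im,d=snap('scene','s10'); P=cloud(c,d)
i=im.astype(int); V=i.max(-1); S=V-i.min(-1)
# bottle now
z=np.load("pics/s9.npz"); c=(z["K"],z["R"],z["t"]); P=cloud(c,z["d"]); i=z["im"].astype(int)
# round felt: gray pixels near (0.52,-0.12)
g=(i.max(-1)-i.min(-1)<45)&(np.hypot(P[...,0]-.524,P[...,1]+.118)<.03)&(i.max(-1)>110)
cn=max(cv2.findContours(g.astype(np.uint8),0,1)[0],key=cv2.contourArea)[:,0]
w=np.array([onz(c,*p,.017)[:2] for p in cn],np.float32); print(cv2.minAreaRect(w),cn.min(0),cn.max(0),np.median(P[g],0))
q=P[(P[...,2]>.06)&(np.hypot(P[...,0]-.611,P[...,1]+.108)<.04)]; print('cap',q.min(0),q.max(0))
E
```

```text
t 32.42 tcp [ 0.524  -0.1167  0.1765] yaw y -82.9 zax [ 0.     0.001 -1.   ] gap mm 24.1 gf 30.0 F [ 0.7  0.1 -0.8] q [-0.1   0.37  0.33  1.92 -0.15  0.88 -1.14]
((0.5244871377944946, -0.11743403971195221), (0.03438946604728699, 0.023537777364253998), 62.741756439208984) [306 192] [319 197] [ 0.52966927 -0.12061489  0.01269881]
cap [ 0.59130309 -0.12339737  0.06024896] [ 0.62498995 -0.09220559  0.07558508]
```

Request:
{"op": "servo_tool", "data": {"rows": [{"grip":1,"linear":[0.0,-0.02,-0.3],"rot":[0,0,0]},{"grip":1,"linear":[0,0,-0.6],"rot":[0,0,0]},{"grip":1,"linear":[0,0,-0.5],"rot":[0,0,0]},{"grip":1,"linear":[0,0,-0.25],"rot":[0,0,0]},{"grip":1,"linear":[0,0,-0.1],"rot":[0,0,0]},{"grip":1,"linear":[0,0,0],"rot":[0,0,0]},{"grip":1,"linear":[0,0,0],"rot":[0,0,0]}]}}

```text
t: 33.35
tool_pos: [0.524, -0.1195, 0.09]
tcp_rot: [0.998, 0.061, 0.001, 0.0]
contact_force: [-1.6, -0.2, -0.6]
finger_gap: 0.261
grasp_force: 30.0
```

```bash
python3 -c "
from h import *
where(); snap('scene','s11')
a=cv2.imread('pics/s11.png')[100:230,230:400]; cv2.imwrite('pics/s11c.png',cv2.resize(a,None,fx=4,fy=4))"
```

```text
t 33.35 tcp [ 0.524  -0.1195  0.09  ] yaw y -83.0 zax [ 0.002 -0.    -1.   ] gap mm 24.0 gf 30.0 F [-1.6 -0.2 -0.6] q [-0.06  0.5   0.29  1.97 -0.22  0.7  -1.08]
```

View pics/s11c.png

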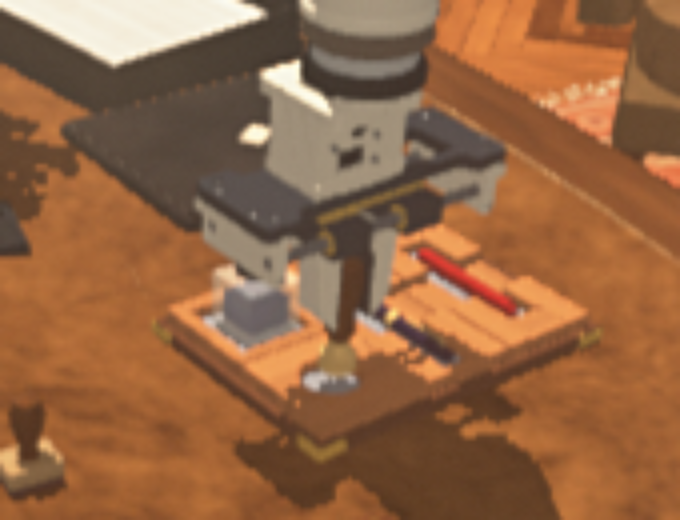

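The seal's foot (338,355) hangs about 15 mm above the round well (330,380). I lower and release it.

Request:
{"op": "servo_tool", "data": {"rows": [{"grip":1,"linear":[0.0,0.02,-0.15],"rot":[0,0,0]},{"grip":1,"linear":[0,0,-0.1],"rot":[0,0,0]},{"grip":1,"linear":[0,0,-0.05],"rot":[0,0,0]},{"grip":1,"linear":[0,0,0],"rot":[0,0,0]},{"grip":1,"linear":[0,0,0],"rot":[0,0,0]}]}}

```text
t: 34.02
tool_pos: [0.5232, -0.1185, 0.0742]
tcp_rot: [0.998, 0.061, -0.0, 0.0]
contact_force: [-0.5, -0.2, -1.2]
finger_gap: 0.263
grasp_force: 30.0
```

Request:
{"op": "servo_tool", "data": {"rows": [{"grip":1,"linear":[0,0,-0.015],"rot":[0,0,0]},{"grip":1,"linear":[0,0,0],"rot":[0,0,0]},{"grip":0.68,"linear":[0,0,0],"rot":[0,0,0]},{"grip":0.6,"linear":[0,0,0],"rot":[0,0,0]},{"grip":0.5,"linear":[0,0,0],"rot":[0,0,0]},{"grip":0.45,"linear":[0,0,0],"rot":[0,0,0]},{"grip":0.45,"linear":[0,0,0.2],"rot":[0,0,0]},{"grip":0.45,"linear":[0,0,0.6],"rot":[0,0,0]},{"grip":0.45,"linear":[0,0,0.9],"rot":[0,0,0]},{"grip":0.45,"linear":[0,0,0.9],"rot":[0,0,0]},{"grip":0.45,"linear":[0,0,0.9],"rot":[0,0,0]},{"grip":0.45,"linear":[0,0.6,0.2],"rot":[0,0,0]},{"grip":0.45,"linear":[0,0.9,0],"rot":[0,0,0]},{"grip":0.45,"linear":[0,0.9,0],"rot":[0,0,0]},{"grip":0.45,"linear":[0,0.6,0],"rot":[0,0,0]},{"grip":0.45,"linear":[0,0,0],"rot":[0,0,0]},{"grip":0.45,"linear":[0,0,0],"rot":[0,0,0]}]}}

```text
t: 36.15
tool_pos: [0.5232, 0.0306, 0.2589]
tcp_rot: [0.998, 0.061, 0.0, 0.0]
contact_force: [-0.3, -0.9, 0.1]
finger_gap: 0.549
grasp_force: 0.0
```

```bash
python3 -c "
from h import *
where(); snap('scene','s12'); snap('top','t12')
a=cv2.resize(cv2.imread('pics/s12.png')[130:260,130:390],(780,390)); b=cv2.resize(cv2.imread('pics/t12.png')[145:215,150:410],(780,210)); cv2.imwrite('pics/fin.png',np.vstack([a,b]))"
```

```text
t 36.15 tcp [0.5232 0.0306 0.2589] yaw y -83.0 zax [ 0.001 -0.001 -1.   ] gap mm 50.5 gf 0.0 F [-0.3 -0.9  0.1] q [-0.35  0.24  0.28  1.87 -0.07  1.04 -1.49]
```

View pics/fin.png

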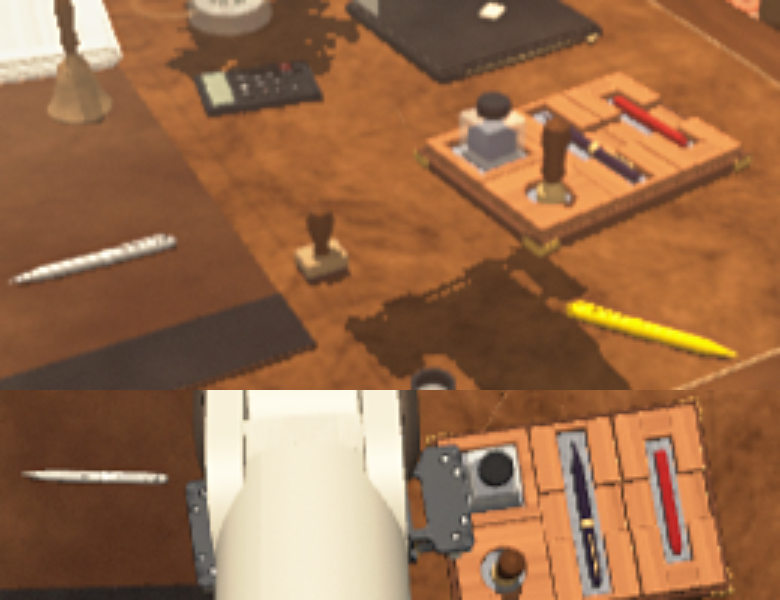

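All four pieces are in their recesses: bottle (490,130), seal (553,165), pen and wax in their grooves. The ball pen and stamp have not moved. I hand in.

```bash
python3 -c "
from rig import env
print(env.job_done())"
```

```text
the job is handed in; nothing more can be done
None
```

The job is handed in: in the last pictures the pen, wax stick, ink bottle and seal are each in their own recess, placed in the order listed in about 36 s, and the ball pen and rubber stamp were left alone.

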